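# Clamp the specimen in its carrier and hold the carrier up level

## Robot

A 6-joint arm with a two-finger parallel gripper is mounted at the origin on the work surface. World frame = base frame: x ahead of the robot, y to its left, z up, the work surface at z = 0. Lengths are in m, angles in rad, forces in N, time in s.
With the tool pointing down it reaches from about 0.425 to 0.95 m from the base axis. Payload 3.5 kg.
Tool frame: the origin (TCP) lies between the finger pads; the fingertips stand 14 mm ahead of it and the grasp point (between the pads) lies 5 mm behind it (ctrl.tip_extent is the distance from the TCP to the fingertips, in m); x points along the fingers, z is the direction in which the jaws open and shut, and the axes are right-handed (so a half turn about x gives the same grasp; the last joint's range is limited). The gripper opens to 85 mm and grips with 20 to 120 N. Pads are 22 mm wide; open, the fingers measure 114 mm over their backs; the gripper's body (76 mm by 85 mm) begins 54 mm behind the grasp point. The pads swing forward as they close: fully open they stand 13 mm farther back than shut.
Start: joints at [1.102, 0.286, 1.577, -0, 1.279, -0.15], TCP at [0.212, 0.641, 0.245] pointing down, gripper open.
Joint ranges: [-2.77, 2.77], [-0.9, 2.22], [0.21, 2.48], [-1.53, 4.67], [0.24, 2.81], [-2.84, 2.84]. Speed limits (rad/s): [2.79, 2.79, 3.14, 3.14, 3.14, 3.14].

## Interface

Orientations are given as a unit quaternion [x, y, z, w].
In Python, from plant import ctrl gives the robot as it stands.
- The arm moves only by the tool move_arm, never from a script. Its argument "commands" is one flat list of numbers, 4 for each row, row after row: the shift along the tool's x, y, z in units of 25 mm (1.0 is 25 mm), then the turn about the tool's x in units of 5 degrees (1.0 is 5 degrees). A call has 1 to 20 rows; each row shifts and turns the commanded pose from where the row before left it, along the tool's axes as they then stand; what a row does not reach is not made up. A row lasts 1/8 s, in which the tool goes at most 62.5 mm and 10.7 degrees, less where a joint would pass 70% of its speed; a pose out of reach is approached as far as the arm can. A call is refused whole if a number of a shift passes 1 or a number of a turn 1, either way. A call with a gripper value outside its range is refused whole. "jaw" is the finger opening in mm, from 0 to 85.4, set as the call begins (left out, the last holds). The fingers move at their own pace and stop on an object; "force" is the grip in N (left out, the last holds). Time passes only in rows, so rows that do not move let the fingers close. It gives the time, the measured TCP pose, the force and the opening at its end, in the units of the state.
- ctrl.get_state(): the state, without advancing time (a new reading comes with each control period).
- ctrl.read_camera(name): name is "scene" or "top" or "wrist"; returns the picture (480x640x3 uint8, red, green, blue); there is no depth.
- ctrl.get_calibration(name): a dict with "camera_matrix" (3x3 intrinsics, pixels), "camera_from_world" (4x4, takes a point from world to camera coordinates); the wrist camera has in their place "mount" (4x4, takes a point from camera to tool coordinates, whose origin is the TCP and whose axes are the tool frame's). Camera axes: x right, y down, z forward; pixel columns grow to the right and rows downward; lengths in m; the calibration is good to about 2 mm. A picture is of the moment at which its call begins: read the wrist's pose just before it. get_calibration takes no time and is no camera call.
- ctrl.sign_off(): hands the job in, once; it reports no verdict.
The state is a dict: "time": time; "qpos": joint angles; "dq": joint speeds; "joint_efforts": joint torques, N m; "eef_pos": TCP position; "tcp_rot": TCP orientation; "contact_force": force on the tool from outside, world axes, zero at the start; "wrist_torque": the same for the moment, N m; "opening": opening from 0.0 (shut) to 1.0 (fully open).
Only numpy, scipy, OpenCV 4.12 (cv2) and the standard library are available. Lean on these libraries where they do the work, as an engineer would, in place of code of your own. Each camera call takes 0.05 s, during which the arm holds its last target.

## Task

Turn the red-knobbed crank on the specimen carrier clockwise until the sliding jaw clamps the amber specimen firmly against the fixed jaw. Then lift the carrier by its blue handle straight out of its dock, with the specimen in it, and hold it level and still with its underside about 15 cm above the table; the program finishes while still holding it there. Do not tip the carrier, and leave the screwdriver, canister, slide box and mouse where they are.

Things in the scene. Friction and masses are not known exactly. Their poses are not given: they have to be found in the camera images.
- dock: Grey loading dock, a fixed plate 130 (x) x 220 (y) x 12 mm on the table, with four low dark corner rims 10 mm high round the carrier (2 mm play). Origin: centre of its underside, at table height. Its flat top is 12 mm above the table; carrier and specimen both stand on it.
- carrier: Loose carrier in the dock: aluminium plate 100 (x) x 190 (y) x 10 mm with a small vise, 0.64 kg. Origin: centre of its underside, z up. Window 50 x 60 mm, open below, at y -75 to -15: an unclamped specimen stays behind. Fixed jaw: face at y -75, top z 32. White gearbox 44 x 50, top z 40, at (0, 60), bears the upright crank shaft. Highest: knob top, z 98.5 mm.
- handle (a point): Grip point of the blue handle, at (0, 3, 44) mm of the carrier, within 5 mm of above the centre of mass. A level bar along the carrier's y, 14 mm wide (x) and high (z 37 to 51), free from y -23 to 35; the rack below reaches up to z 20 mm. Fingers go down on either side, closing along the carrier's x. Axes as the carrier's.
- crank (a joint): Crank angle, rad, 0 to 4.4, clockwise seen from above, moves the jaw 7 mm per rad towards the fixed jaw. Starts at 0 to 1.5. Jaw, specimen and fixed jaw meet at about 3.3; then the sprung jaw presses 17 N per rad more. Firm: 3.7 to 3.9. Friction 0.08 N m (2 N at the knob); it stays where left, up to about 11 N of clamping.
- knob_mid (a point): Middle of the red knob: upright cylinder 18 mm across, 36 mm high, spinning freely on its pin; 84 mm above the carrier's underside (top 14.5 higher, bottom 21.5 lower on a steel crank arm). Runs on a 45 mm radius about the shaft at (0, 60) mm of the carrier: at crank angle c it is at (45 sin(c - 3.8), 60 + 45 cos(c - 3.8)) mm. Its axes spin with it.
- jaw: Sliding steel jaw with a black rubber face, 54 (x) x 12 (y) x 22 (z) mm, on the carrier. Origin: on its face, at the height of the carrier's underside and mid-width; it slides along the carrier's -y axis from y = -20 mm (crank 0) and meets the specimen at y = -43 mm. Its axes are the carrier's.
- specimen: Amber resin block 34 (x) x 32 (y) x 28 (z) mm with a polished steel face inlaid on top, about 70 g. Origin: centre of its underside. It stands loose on the dock's top in the carrier's window, between the jaws; clamped, it lies near y = -59 mm of the carrier's frame.
- screwdriver: Red-handled screwdriver about 170 mm long lying on the table. Origin: centre of its underside.
- canister: Clear objective canister with a black cap, 48 mm across and 63 mm high, standing on the table. Origin: centre of its underside.
- slidebox: Blue and white closed microscope slide box, 87 x 102 x 36 mm, on the table. Origin: centre of its underside.
- mouse: Black computer mouse, 100 x 58 x 30 mm, on the table. Origin: centre of its underside.
Mind the look-alikes: they are no part of the job. What is shaped like the carrier but purple is not meant. Several things have the shape of the specimen; the one meant has the colours described above.

How it is judged:
On the way, in this order (a step that is already met when the one before it is completed fails the run):
1. the specimen is clamped between the jaws with at least 4 N while the carrier still stands in the dock (contact force between jaw and specimen above 4 N and z of carrier in the frame of dock below 0.018 m and horizontal distance between carrier and dock below 0.01 m), for 0.3 s.
2. the carrier is up, level and still, with the specimen in its jaws (height (world z) of carrier above 0.11 m and angle between carrier's own z axis and vertical below 0.09 rad and linear speed of carrier below 0.03 m/s and contact force between jaw and specimen above 3 N), for 1 s.
At the end, for the whole second after the job is handed in: The carrier hangs in the gripper, underside 11 to 20 cm above the table, within 0.09 rad (5 deg) of level, under 3 cm/s and 0.15 rad/s, clear of the dock; the jaw still clamps the specimen with over 3 N, within 6 mm of its height in the carrier, untouched by the fingers (all of step 2 and height (world z) of carrier below 0.2 m and angular speed of carrier below 0.15 rad/s and distance between specimen and carrier below 0.07 m and z of specimen in the frame of carrier between -0.006 and 0.006 m and contact force between the fingers and carrier above 2 N and contact force between dock and carrier below 0.1 N and contact force between each of dock, the fingers and specimen below 0.1 N); the arm keeps its last pose, push and grip.
It fails at once if the carrier was tipped more than 17 degrees (angle between carrier's own z axis and vertical above 0.3 rad).
It fails at once if a bystander was moved more than 2 cm (distance of any of screwdriver, canister, slidebox, mouse from where it was at the start of the episode above 0.02 m).
It also fails if it takes over 58 s, if anything falls off the work surface, if the arm or the gripper's body presses on something with over 40 N, if the wrist force passes 120 N, or if a joint passes its speed limit or range.

## Working session

There is one attempt and no reset: what is moved stays moved. The work goes in short steps, Python scripts to look and compute and a tool call to move; the robot and the scene stay as the last step left them, time stands still between calls to the robot, and variables do not carry over. Pictures are saved under pics/ and viewed, and the job is handed in when it is done.

Besides the shell and the picture viewer there is one more tool, called after "Request:" as name(argument=value, ...) on one line, values as JSON. move_arm: Moves the arm, as the interface text tells. Its arguments: {"type":"object","properties":{"commands":{"type":"array"},"jaw":{"type":"number"},"force":{"type":"number"}},"required":["commands"]}

```bash
ls; mkdir -p pics; python3 - <<'E'
from plant import ctrl
import cv2
print(ctrl.get_state())
for n in ("scene","top","wrist"):
    im=ctrl.read_camera(n); cv2.imwrite(f"pics/{n}0.png",im[:,:,::-1]); print(n,ctrl.get_calibration(n))
E
```

```text
pics
{'time': 0.0, 'qpos': array([ 1.10198381e+00,  2.87167326e-01,  1.57821503e+00,  2.43388652e-05,
        1.27856819e+00, -1.49979931e-01]), 'dq': array([-0.00106324,  0.00120025, -0.00032341,  0.00076913,  0.00025947,
       -0.0013391 ]), 'joint_efforts': array([-1.78342278e-03, -4.05977619e+01, -2.92623174e+01, -1.46264988e-04,
        5.57317631e-03,  3.94791613e-06]), 'eef_pos': array([0.21124925, 0.64042639, 0.24392543]), 'tcp_rot': array([-0.41466146,  0.57377682,  0.41391211,  0.57228734]), 'contact_force': array([0.19236977, 0.45515238, 0.36377283]), 'wrist_torque': array([ 0.00485445, -0.00300422,  0.08441149]), 'opening': 0.9995699768656954}
scene {'camera_matrix': array([[619.42744325,   0.        , 309.20705652],
       [  0.        , 619.42744325, 239.64173092],
       [  0.        ,   0.        ,   1.        ]]), 'camera_from_world': array([[-0.80219659,  0.59690044, -0.01380186,  0.49210599],
       [ 0.49046297,  0.64561674, -0.58534186, -0.23251219],
       [-0.34048011, -0.47632855, -0.81066911,  1.52101242],
       [ 0.        ,  0.        ,  0.        ,  1.  
[... 284 characters left out ...]
90058,  0.02134319, -0.17180022,  0.60512633],
       [ 0.17199613,  0.00769639, -0.98506756,  1.27254434],
       [ 0.        ,  0.        ,  0.        ,  1.        ]])}
wrist {'camera_matrix': array([[402.24230519,   0.        , 315.28235236],
       [  0.        , 402.24230519, 236.23190339],
       [  0.        ,   0.        ,   1.        ]]), 'mount': array([[ 9.70909923e-04, -2.91157407e-01,  9.56674669e-01,
        -1.29935528e-01],
       [-3.96071872e-04, -9.56675157e-01, -2.91157153e-01,
         7.55662300e-02],
       [ 9.99999450e-01, -9.62245579e-05, -1.04416466e-03,
         7.45580317e-04],
       [ 0.00000000e+00,  0.00000000e+00,  0.00000000e+00,
         1.00000000e+00]])}
```

View pics/top0.png

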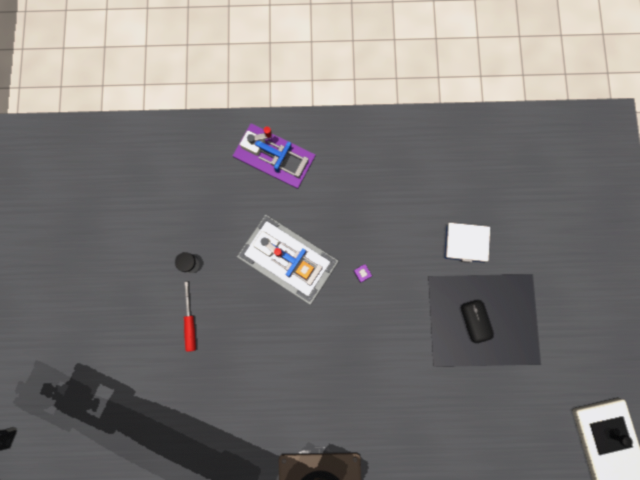

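View pics/scene0.png

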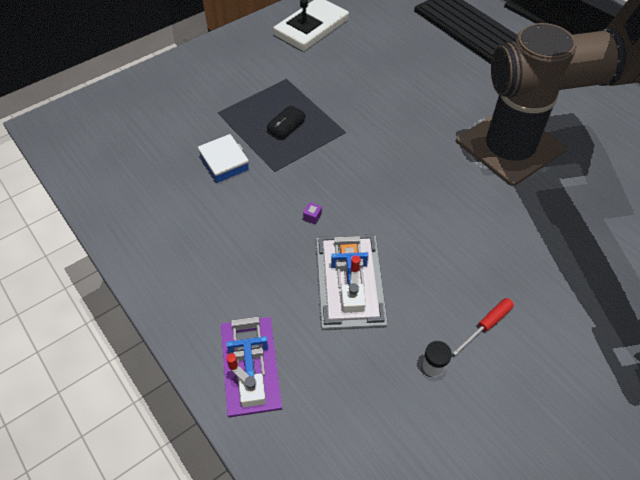

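View pics/wrist0.png

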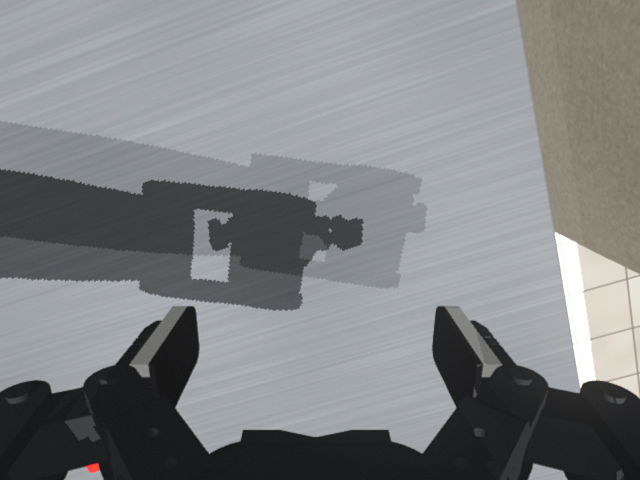

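The silver carrier at top (287,258) / scene (350,285) sits in the grey dock. The purple one at top (274,156) / scene (250,375) is a look-alike. Of the specimens, the amber one at top (304,269) is inside the silver carrier; the purple cube at (363,272) isn't meant. I'll confirm with an enlarged crop and measure.

```bash
cat > h.py <<'E'
import numpy as np, cv2
from plant import ctrl
from scipy.spatial.transform import Rotation as R
def cam(n):
    c=ctrl.get_calibration(n); K=c["camera_matrix"]
    if n=="wrist":
        s=ctrl.get_state(); T=np.eye(4); T[:3,:3]=R.from_quat(s["tcp_rot"]).as_matrix(); T[:3,3]=s["eef_pos"]
        return K,np.linalg.inv(T@c["mount"])
    return K,c["camera_from_world"]
def ray(KT,px):
    K,T=KT; d=T[:3,:3].T@np.linalg.solve(K,[px[0],px[1],1.]); o=-T[:3,:3].T@T[:3,3]; return o,d
def onz(KT,px,z):
    o,d=ray(KT,px); return o+d*(z-o[2])/d[2]
def proj(KT,p):
    K,T=KT; q=K@(T[:3,:3]@np.asarray(p)+T[:3,3]); return q[:2]/q[2]
def two(A,a,B,b):
    M=[];v=[]
    for KT,p in((A,a),(B,b)):
        o,d=ray(KT,p); d=d/np.linalg.norm(d); P=np.eye(3)-np.outer(d,d); M.append(P);v.append(P@o)
    return np.linalg.lstsq(np.vstack(M),np.hstack(v),rcond=None)[0]
E
python3 - <<'E'
import cv2,numpy as np
t=cv2.imread("pics/top0.png")[205:310,225:350]; s=cv2.imread("pics/scene0.png")[225:335,300:400]
cv2.imwrite("pics/crop0.png",np.hstack([cv2.resize(t,(400,400*105//125),interpolation=cv2.INTER_CUBIC).copy() if 0 else cv2.resize(t,(420,440),interpolation=cv2.INTER_CUBIC),cv2.resize(s,(380,440),interpolation=cv2.INTER_CUBIC)]))
E
```

```text
(no output)
```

View pics/crop0.png

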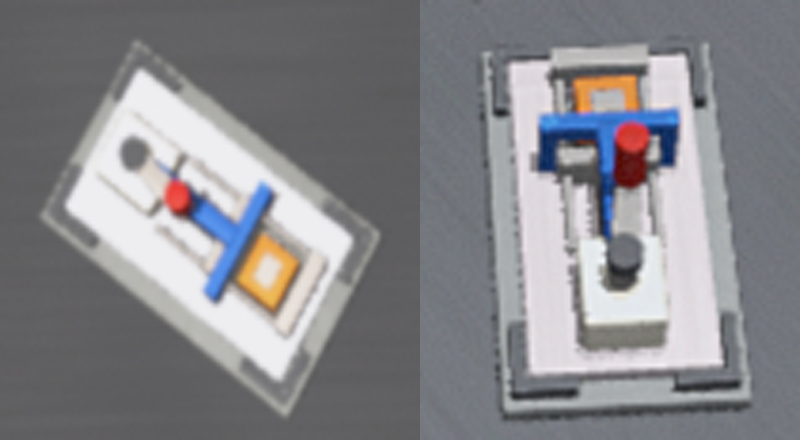

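The crop confirms it: a white/silver carrier with an amber specimen, a blue T-handle, and the crank lying over the bar. Next I'll measure the pose.

```bash
python3 - <<'E'
from h import *
kn={}
for n,(x0,y0,x1,y1) in dict(top=(225,205,350,310),scene=(300,225,400,335)).items():
    im=cv2.imread(f"pics/{n}0.png"); hsv=cv2.cvtColor(im,cv2.COLOR_BGR2HSV); C=cam(n)
    def mask(lo,hi):
        m=np.zeros(im.shape[:2],np.uint8); m[y0:y1,x0:x1]=cv2.inRange(hsv,lo,hi)[y0:y1,x0:x1]; return m
    def big(m):
        c,_=cv2.findContours(m,cv2.RETR_EXTERNAL,cv2.CHAIN_APPROX_NONE); return max(c,key=cv2.contourArea)
    w=mask((0,0,215 if n=="top" else 195),(180,40,255)); w=cv2.morphologyEx(w,cv2.MORPH_CLOSE,np.ones((5,5)))
    c=cv2.convexHull(big(w)).reshape(-1,2)
    P=np.array([onz(C,p,.022)[:2] for p in c])
    r=cv2.minAreaRect((P*1000).astype(np.float32)); print(n,"plate",r)
    rd=cv2.bitwise_or(mask((0,150,80),(8,255,255)),mask((172,150,80),(180,255,255)))
    k=big(rd); kc=k.reshape(-1,2); print(" red bbox",kc.min(0),kc.max(0))
    kn[n]=(C,cv2.minAreaRect(kc)[0]);print(kn[n][1])
    am=big(mask((8,120,100),(25,255,255))); a=cv2.convexHull(am).reshape(-1,2)
    print(" amber",cv2.minAreaRect((np.array([onz(C,p,.04)[:2] for p in a])*1000).astype(np.float32)))
print(two(*kn["top"],*kn["scene"]))
E
```

```text
top plate ((556.7198486328125, 69.37472534179688), (189.2763214111328, 100.51974487304688), 55.98420333862305)
 red bbox [275 248] [281 255]
(277.800048828125, 251.90003967285156)
 amber ((523.8235473632812, 25.191429138183594), (33.866371154785156, 34.481441497802734), 55.52406311035156)
scene plate ((560.9817504882812, 71.65068054199219), (188.24964904785156, 100.34911346435547), 55.67439270019531)
 red bbox [351 256] [359 271]
(355.1039733886719, 263.4604187011719)
 amber ((526.6762084960938, 22.033981323242188), (20.740589141845703, 34.20582580566406), 58.136253356933594)
[0.56217316 0.08504471 0.08748536]
```

```bash
cat >> h.py <<'E'
def plan(target,yaw):
    """rows needed: target TCP world, tool z along carrier +-x at angle yaw(rad)"""
    s=ctrl.get_state(); M=R.from_quat(s["tcp_rot"]).as_matrix()
    cur=np.arctan2(M[1,2],M[0,2]); out=[]
    for k in (0,np.pi,-np.pi):
        d=yaw+k-cur; d=(d+np.pi)%(2*np.pi)-np.pi; out.append(d)
    d=min(out,key=abs)
    sh=M.T@(np.asarray(target)-s["eef_pos"])/0.025
    print("tool axes (cols)",M.round(3).tolist()); print("shift units in present tool axes",sh.round(2),"turn units", round(-d/np.radians(5),2),"alt",[round(-o/np.radians(5),2) for o in out],"q6",s["qpos"][5].round(2))
E
python3 - <<'E'
from h import *
plan([0.558,0.070,0.245],np.radians(-34.1))
E
```

```text
tool axes (cols) [[-0.001, -0.95, 0.313], [-0.002, 0.313, 0.95], [-1.0, 0.0, -0.002]]
shift units in present tool axes [ -0.   -20.32 -17.33] turn units -14.83 alt [np.float64(21.17), np.float64(-14.83), np.float64(-14.83)] q6 -0.15
```

Request:
move_arm(commands=[0,-1,-0.85,0,0,-1,-0.85,0,0,-1,-0.85,0,0,-1,-0.85,0,0,-1,-0.85,0,0,-1,-0.85,0,0,-1,-0.85,0,0,-1,-0.85,0,0,-1,-0.85,0,0,-1,-0.85,0,0,-1,-0.85,0,0,-1,-0.85,0,0,-1,-0.85,0,0,-1,-0.85,0,0,-1,-0.85,0,0,-1,-0.85,0,0,-1,-0.85,0,0,-1,-0.85,0,0,-1,-0.85,0,0,-1,-0.85,0], jaw=50)

```text
time: 2.65
eef_pos: [0.5534, 0.0797, 0.245]
tcp_rot: [-0.414, 0.573, 0.414, 0.573]
contact_force: [-0.1, -0.0, -0.3]
opening: 0.583
```

Request:
move_arm(commands=[0,0,0,1,0,0,0,1,0,0,0,1,0,0,0,1,0,0,0,1,0,0,0,1,0,0,0,1,0,0,0,1,0,0,0,1,0,0,0,1,0,0,0,1,0,0,0,1,0,0,0,1,0,0,0,1,0,0,0,1,0,0,0,1,0,0,0,1,0,0,0,1,0,0,0,1,0,0,0,1])

```text
time: 5.15
eef_pos: [0.5528, 0.0807, 0.2449]
tcp_rot: [0.174, 0.686, -0.174, 0.685]
contact_force: [-0.8, -1.1, 0.3]
opening: 0.586
```

Request:
move_arm(commands=[0,0,0,1,0,0,0,0.2,0,0,0,0,0,0,0,0])

```text
time: 5.65
eef_pos: [0.5531, 0.0807, 0.2453]
tcp_rot: [0.208, 0.676, -0.208, 0.676]
contact_force: [-0.6, -0.1, -0.3]
opening: 0.585
```

```bash
python3 - <<'E'
from h import *
plan([0.558,0.070,0.245],np.radians(-34.1))
im=ctrl.read_camera("wrist"); cv2.imwrite("pics/wrist1.png",im[:,:,::-1])
s=ctrl.get_state(); print(s["time"],s["eef_pos"],s["qpos"])
E
```

```text
tool axes (cols) [[-0.0, 0.562, 0.827], [-0.0, 0.827, -0.562], [-1.0, -0.0, -0.0]]
shift units in present tool axes [ 0.01 -0.24  0.4 ] turn units -0.03 alt [np.float64(-0.03), np.float64(35.97), np.float64(35.97)] q6 0.56
5.7 [0.55308133 0.08069695 0.24526878] [-3.66396710e-02  3.13946448e-02  1.86475069e+00  1.33189555e-05
  1.24558799e+00  5.60864079e-01]
```

View pics/wrist1.png

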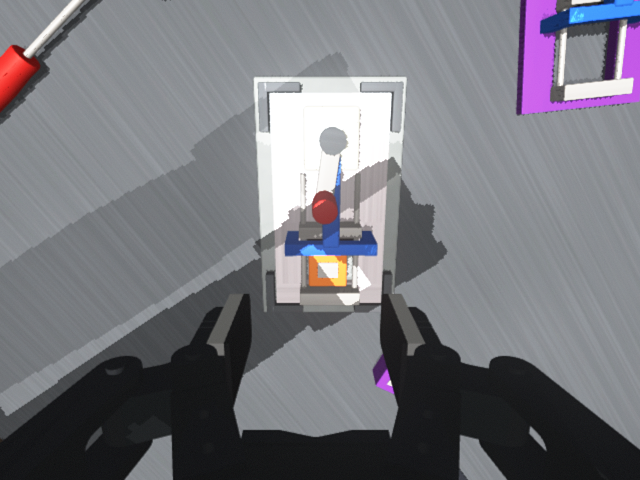

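```bash
python3 - <<'E'
from h import *
C=cam("wrist"); im=cv2.imread("pics/wrist1.png"); hsv=cv2.cvtColor(im,cv2.COLOR_BGR2HSV)
cv2.imwrite("pics/w1crop.png",cv2.resize(im[70:320,240:420],(576,600)if 0 else (432,600),interpolation=cv2.INTER_CUBIC))
e=np.radians(-34.1); ex=np.array([np.cos(e),np.sin(e)]); ey=np.array([-ex[1],ex[0]])
def show(n,px,z):
    p=onz(C,px,z); d=p[:2]-[.558,.070]; print(n,p.round(4),"carrier-frame(est)",(d@ex*1000).round(1),(d@ey*1000).round(1))
# plate left/right edges & ends
for n,px in dict(TL=(269,93),TR=(391,93),BL=(275,304),BR=(383,304)).items(): show(n,px,.022)
m=cv2.inRange(hsv,(0,150,60),(8,255,255))|cv2.inRange(hsv,(172,150,60),(180,255,255)); m[:,:250]=0; m[:,400:]=0
c=max(cv2.findContours(m,0,1)[0],key=cv2.contourArea); print(cv2.boundingRect(c),cv2.minAreaRect(c))
(cx,cy),_=cv2.minEnclosingCircle(c); show("knob",(cx,cy),.105)
am=cv2.inRange(hsv,(8,120,100),(25,255,255)); 
c=max(cv2.findContours(am,0,1)[0],key=cv2.contourArea); print(cv2.boundingRect(c)); show("amber",cv2.minAreaRect(c)[0],.04)
show("cap",(333,140),.085)
for y in (240,243): 
    r=hsv[y]; b=[x for x in range(250,420) if 100<r[x,0]<130 and r[x,1]>150]; print(y,b[0],b[-1]); show("T",((b[0]+b[-1])/2,y),.063)
E
```

```text
TL [0.5713 0.1781 0.022 ] carrier-frame(est) -49.6 96.9
TR [0.6548 0.1212 0.022 ] carrier-frame(est) 51.4 96.6
BL [0.4623 0.0192 0.022 ] carrier-frame(est) -50.8 -95.7
BR [ 0.5487 -0.0396  0.022 ] carrier-frame(est) 53.7 -96.0
(313, 200, 13, 9) ((318.1600341796875, 202.88002014160156), (3.6000001430511475, 14.40000057220459), 53.13010025024414)
knob [0.5625 0.0926 0.105 ] carrier-frame(est) -8.9 21.3
(309, 256, 38, 31)
amber [0.5269 0.0255 0.04  ] carrier-frame(est) -0.8 -54.3
cap [0.5941 0.1214 0.085 ] carrier-frame(est) 1.1 62.8
240 323 338
T [0.5486 0.0547 0.063 ] carrier-frame(est) 0.8 -17.9
243 323 375
T [0.5597 0.0441 0.063 ] carrier-frame(est) 15.9 -20.5
```

View pics/w1crop.png

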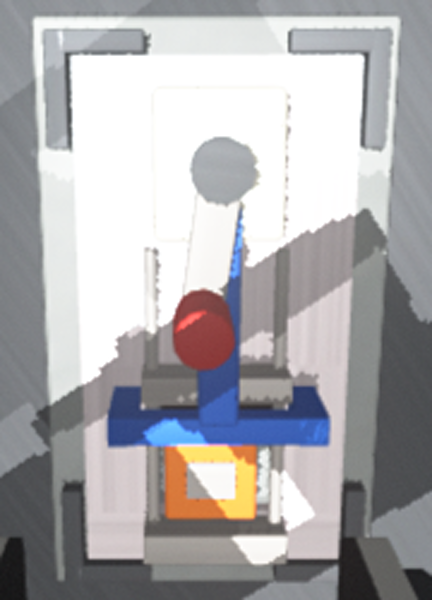

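```bash
python3 - <<'E'
from h import *
C=cam("wrist"); e=np.radians(-34.1); ex=np.array([np.cos(e),np.sin(e)]); ey=np.array([-ex[1],ex[0]])
im=cv2.imread("pics/wrist1.png"); hsv=cv2.cvtColor(im,cv2.COLOR_BGR2HSV)
m=cv2.inRange(hsv,(0,120,60),(12,255,255))|cv2.inRange(hsv,(170,120,60),(180,255,255)); m[:190]=0;m[225:]=0;m[:,:300]=0; m[:,350:]=0
ys,xs=np.nonzero(m); print(xs.min(),xs.max(),ys.min(),ys.max(),xs.mean(),ys.mean())
K=np.array([.559,.0702])
for z in (.092,.096):
    p=onz(C,((xs.min()+xs.max())/2,(ys.min()+ys.max())/2),z); d=(p[:2]-K)*1000; print(z,p,d@ex,d@ey)
for lx,ly in((-8,17),(-5,15.5)):
  for z in (.0745,.1105):print(lx,ly,z,proj(C,np.r_[K+ex*lx/1000+ey*ly/1000,z]))
ct=cam("top"); p=onz(ct,(277.8,251.9),.1); d=(p[:2]-K)*1000; print("top",p,d@ex,d@ey)
cs=cam("scene"); p=onz(cs,(355.1,263.46),.0925); d=(p[:2]-K)*1000; print("scene",p,d@ex,d@ey)
E
```

```text
312 337 192 223 323.70462633451956 209.30427046263344
0.092 [0.56283444 0.08582429 0.092     ] -5.584440477442607 15.087592990372343
0.096 [0.56327298 0.08663486 0.096     ] -5.67573838890061 16.004649145860398
-8 17 0.0745 [320.83015535 199.89913094]
-8 17 0.1105 [321.53372515 210.87910621]
-5 15.5 0.0745 [324.76582142 201.82357012]
-5 15.5 0.1105 [325.96643044 213.02953413]
top [0.56005495 0.0843331  0.1       ] -7.050005976884312 12.294510110451133
scene [0.56475749 0.08716617 0.0925    ] -4.744351320730143 17.276886051070193
```

Request:
move_arm(commands=[0,0.4,0.2,0,1,0,0,0,1,0,0,0,1,0,0,0,1,0,0,0,0.7,0,0,0,0,0,0,0,0,0,0,0], jaw=50, force=20)

```text
time: 6.7
eef_pos: [0.5638, 0.0862, 0.1288]
tcp_rot: [0.208, 0.675, -0.208, 0.676]
contact_force: [-0.4, 0.1, 1.0]
opening: 0.584
```

```bash
python3 - <<'E'
from h import *
plan([0.563,0.0862,0.096],np.radians(-34.1)); 
im=ctrl.read_camera("wrist"); cv2.imwrite("pics/wrist2.png",im[:,:,::-1])
E
```

```text
tool axes (cols) [[0.002, 0.563, 0.826], [-0.0, 0.826, -0.563], [-1.0, 0.001, 0.001]]
shift units in present tool axes [ 1.31 -0.02 -0.03] turn units -0.03 alt [np.float64(-0.03), np.float64(35.97), np.float64(35.97)] q6 0.57
```

View pics/wrist2.png

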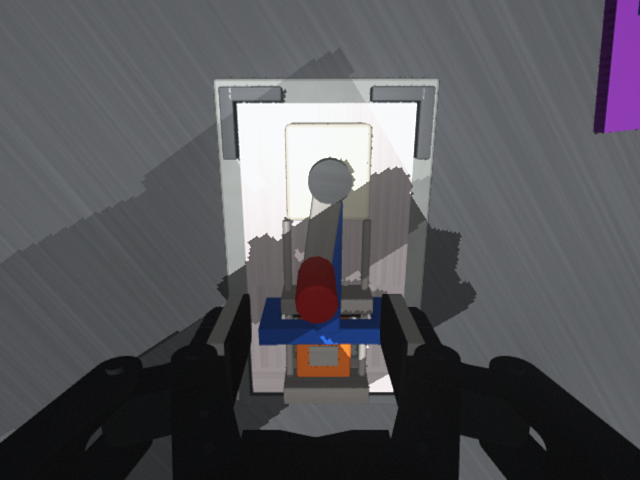

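The knob spans (296–340, 257–325), midway between the pads. I'll check alignment along y and refine the frame.

```bash
python3 - <<'E'
from h import *
C=cam("wrist"); im=cv2.imread("pics/wrist2.png"); hsv=cv2.cvtColor(im,cv2.COLOR_BGR2HSV)
s=ctrl.get_state();t=s["eef_pos"]
for z in(.0745,.1105):print("tcp axis",z,proj(C,[t[0],t[1],z]), proj(C,[t[0]+.009*.826,t[1]-.009*.563,z]))
m=cv2.inRange(hsv,(0,120,40),(12,255,255))|cv2.inRange(hsv,(170,120,40),(180,255,255)); m[:245]=0;m[330:]=0;m[:,:290]=0; m[:,350:]=0
ys,xs=np.nonzero(m); print(xs.min(),xs.max(),ys.min(),ys.max())
w=[np.nonzero(m[y])[0] for y in range(258,326,6)]; print([(a.min(),a.max()) for a in w if len(a)])
e=np.radians(-34.1); ex=np.array([np.cos(e),np.sin(e)]); ey=np.array([-ex[1],ex[0]]);K=np.array([.559,.0702])
for n,px,z in (("bot",(318,325),.1105),("TL",(239.5,101.5),.022),("TR",(416.5,101.5),.022),("BL",(252,393.5),.022),("gbT",(328.5,123.5),.052),("capc",(330,181),.085)):
    p=onz(C,px,z); d=(p[:2]-K)*1000; print(n,p.round(4),d@ex,d@ey)
E
```

```text
tcp axis 0.0745 [318.00331579 271.69361645] [336.24158479 271.67723242]
tcp axis 0.1105 [318.7716001  304.83932351] [340.84074594 304.8156591 ]
295 347 257 323
[(np.int64(309), np.int64(323)), (np.int64(301), np.int64(330)), (np.int64(299), np.int64(333)), (np.int64(298), np.int64(334)), (np.int64(297), np.int64(334)), (np.int64(296), np.int64(335)), (np.int64(296), np.int64(336)), (np.int64(295), np.int64(337)), (np.int64(296), np.int64(337)), (np.int64(298), np.int64(334)), (np.int64(298), np.int64(347))]
bot [0.5585 0.0787 0.1105] -5.196121516291974 6.765888105877924
TL [0.5736 0.1777 0.022 ] -48.21604404501684 97.20596704091332
TR [0.6554 0.1219 0.022 ] 50.81674185975823 96.8973567397002
BL [0.4629 0.0187 0.022 ] -50.706840817695316 -96.4863005707476
gbT [0.6076 0.1409 0.052 ] 0.6185180007948675 85.8580592504957
capc [0.5943 0.1218 0.085 ] 0.30842155910469193 62.515374298293644
```

Request:
move_arm(commands=[0.5,0,-0.05,0,0.5,0,0,0,0.3,0,0,0,0,0,0,0])

```text
time: 7.25
eef_pos: [0.561, 0.0868, 0.094]
tcp_rot: [0.208, 0.677, -0.209, 0.675]
contact_force: [0.2, 0.0, 0.2]
opening: 0.584
```

Request:
move_arm(commands=[0,0,0,0,0,0,0,0,0,0,0,0,0,0,0,0,0,0,0,0,0,0,0,0], jaw=10, force=25)

```text
time: 8.0
eef_pos: [0.5625, 0.0867, 0.0959]
tcp_rot: [0.208, 0.675, -0.208, 0.676]
contact_force: [1.4, -1.1, 2.3]
opening: 0.199
```

```bash
cat >> h.py <<'E'
e=np.radians(-34.1); ex=np.array([np.cos(e),np.sin(e)]); ey=np.array([-ex[1],ex[0]]);K=np.array([.559,.0702])
def crank():
    s=ctrl.get_state(); d=(s["eef_pos"][:2]-K)*1000; x,y=d@ex,d@ey
    a=np.arctan2(x,y-60.5); c=a+3.8
    if c>4.6: c-=2*np.pi
    f=s["contact_force"]
    print("t",round(s["time"],2),"local",x.round(2),y.round(2),"r",np.hypot(x,y-60.5).round(2),"c",round(c,3),"F local",(f[:2]@ex).round(2),(f[:2]@ey).round(2),f[2].round(2),"open mm",s["opening"]*85.4, "z",s["eef_pos"][2])
E
python3 - <<'E'
from h import *
crank()
im=ctrl.read_camera("wrist"); cv2.imwrite("pics/wrist3.png",im[:,:,::-1])
E
```

```text
t 8.0 local -6.35 15.64 r 45.31 c 0.799 F local 1.82 -0.13 2.35 open mm 17.01345993866989 z 0.09591364329286008
```

View pics/wrist3.png

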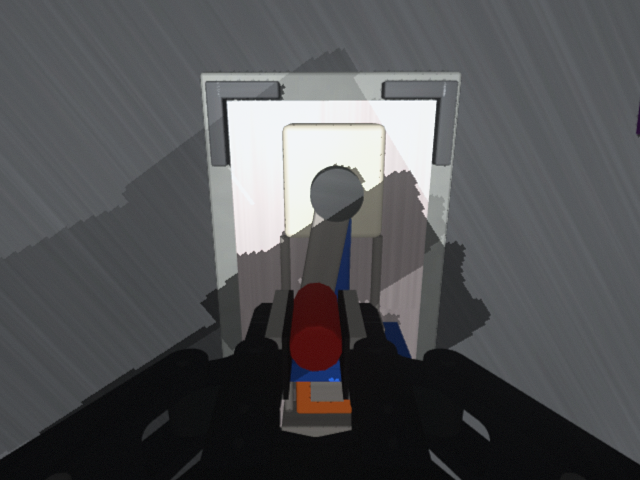

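Gripped, with the knob between the pads at (316,340). I'll work out the circle steps.

```bash
python3 - <<'E'
import numpy as np
c=np.arange(0.8,3.81,0.15); x=1.8*np.sin(c-3.8); y=1.8*np.cos(c-3.8)
for a,b,cc in zip(np.diff(y),np.diff(x),c[1:]): print(f"{cc:.2f}: 0, {a:.2f}, {b:.2f}, 0")
E
```

```text
0.95: 0, 0.06, -0.26, 0
1.10: 0, 0.10, -0.25, 0
1.25: 0, 0.13, -0.23, 0
1.40: 0, 0.17, -0.21, 0
1.55: 0, 0.20, -0.18, 0
1.70: 0, 0.22, -0.15, 0
1.85: 0, 0.24, -0.12, 0
2.00: 0, 0.26, -0.08, 0
2.15: 0, 0.27, -0.04, 0
2.30: 0, 0.27, -0.00, 0
2.45: 0, 0.27, 0.04, 0
2.60: 0, 0.26, 0.08, 0
2.75: 0, 0.24, 0.12, 0
2.90: 0, 0.22, 0.15, 0
3.05: 0, 0.20, 0.18, 0
3.20: 0, 0.17, 0.21, 0
3.35: 0, 0.14, 0.23, 0
3.50: 0, 0.10, 0.25, 0
3.65: 0, 0.06, 0.26, 0
3.80: 0, 0.02, 0.27, 0
```

Request:
move_arm(commands=[0,0.06,-0.26,0,0,0.1,-0.25,0,0,0.13,-0.23,0,0,0.17,-0.21,0,0,0.2,-0.18,0,0,0,0,0,0,0,0,0])

```text
time: 8.93
eef_pos: [0.5484, 0.1172, 0.0958]
tcp_rot: [0.209, 0.675, -0.208, 0.676]
contact_force: [5.0, 1.9, 2.8]
opening: 0.201
```

```bash
python3 - <<'E'
from h import *
crank()
im=ctrl.read_camera("wrist"); cv2.imwrite("pics/wrist4.png",im[:,:,::-1])
E
```

```text
t 8.93 local -35.1 32.96 r 44.62 c 1.564 F local 3.07 4.36 2.79 open mm 17.13102438579473 z 0.09578942352609018
```

View pics/wrist4.png

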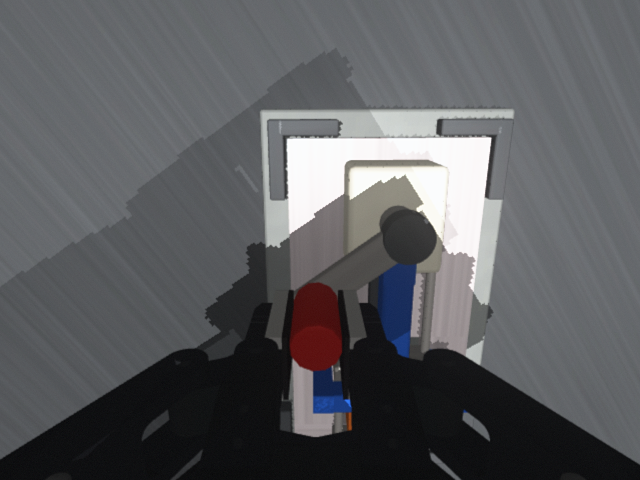

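The crank turns with small forces (about 5 N). Continuing.

Request:
move_arm(commands=[0,0.22,-0.15,0,0,0.24,-0.12,0,0,0.26,-0.08,0,0,0.27,-0.04,0,0,0.27,0,0,0,0.27,0.04,0,0,0.26,0.08,0,0,0.24,0.12,0,0,0,0,0])

```text
time: 10.1
eef_pos: [0.5732, 0.1596, 0.0957]
tcp_rot: [0.207, 0.676, -0.209, 0.676]
contact_force: [2.3, -3.4, 5.9]
opening: 0.199
```

```bash
python3 - <<'E'
from h import *
crank()
E
```

```text
t 10.1 local -38.35 81.99 r 43.96 c 2.74 F local 3.79 -1.57 5.88 open mm 17.002625163673954 z 0.09570119271426698
```

Request:
move_arm(commands=[0,0.22,0.15,0,0,0.2,0.18,0,0,0.17,0.21,0,0,0.14,0.23,0,0,0.1,0.25,0,0,0.06,0.26,0,0,0,0,0,0,0,0,0])

```text
time: 11.1
eef_pos: [0.6109, 0.1609, 0.0957]
tcp_rot: [0.207, 0.677, -0.209, 0.674]
contact_force: [-0.0, -0.6, 6.4]
opening: 0.196
```

```bash
python3 - <<'E'
from h import *
crank()
for n in ("wrist","top","scene"):
    im=ctrl.read_camera(n); cv2.imwrite(f"pics/{n}5.png",im[:,:,::-1])
E
```

```text
t 11.1 local -7.86 104.22 r 44.42 c 3.622 F local 0.35 -0.52 6.44 open mm 16.7426197997108 z 0.09566604244745117
```

View pics/wrist5.png

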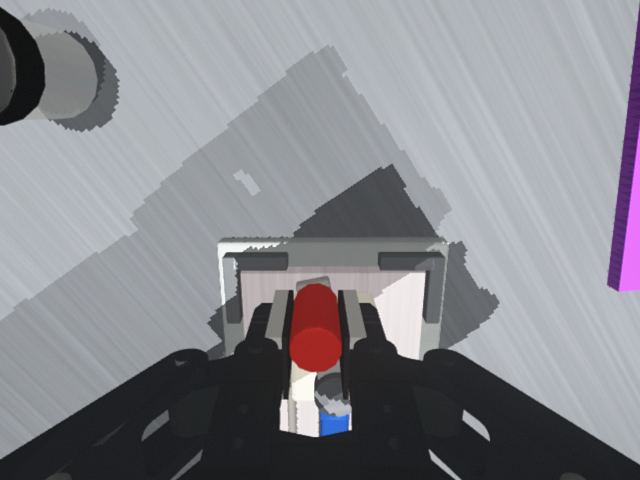

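```bash
python3 - <<'E'
from h import *
C=cam("wrist"); im=cv2.imread("pics/wrist5.png"); t=ctrl.get_state()["eef_pos"]
r=im[290,215:450].astype(int).mean(1); print([(i+215,int(v)) for i,v in enumerate(r)][::1][:40]); print([(i+215,int(v)) for i,v in enumerate(r)][195:])
print([(y,int(im[y,350].mean())) for y in range(235,285)])
for n,px,z in (("L",(241,290),.022),("R",(425,290),.022),("top",(330,268),.022),("dockL",(218,240),.012),("dockR",(448,240),.012)):
    p=onz(C,px,z); d=(p[:2]-K)*1000; print(n,d@ex,d@ey)
d=(t[:2]-K)*1000; print("tcp",d@ex,d@ey)
E
python3 - <<'E'
import cv2,numpy as np
t=cv2.imread("pics/top5.png")[205:310,225:350]; s=cv2.imread("pics/scene5.png")[225:335,300:400]
cv2.imwrite("pics/crop5.png",np.hstack([cv2.resize(t,(420,440),interpolation=cv2.INTER_CUBIC),cv2.resize(s,(380,440),interpolation=cv2.INTER_CUBIC)]))
E
```

```text
[(215, 162), (216, 160), (217, 159), (218, 157), (219, 155), (220, 180), (221, 236), (222, 241), (223, 241), (224, 192), (225, 158), (226, 166), (227, 167), (228, 166), (229, 165), (230, 166), (231, 166), (232, 168), (233, 168), (234, 168), (235, 164), (236, 137), (237, 79), (238, 65), (239, 59), (240, 65), (241, 118), (242, 180), (243, 182), (244, 179), (245, 175), (246, 180), (247, 183), (248, 185), (249, 185), (250, 182), (251, 180), (252, 182), (253, 181), (254, 183)]
[(410, 234), (411, 233), (412, 233), (413, 234), (414, 233), (415, 234), (416, 235), (417, 234), (418, 234), (419, 236), (420, 237), (421, 237), (422, 238), (423, 227), (424, 115), (425, 62), (426, 62), (427, 66), (428, 85), (429, 101), (430, 107), (431, 107), (432, 108), (433, 104), (434, 106), (435, 105), (436, 106), (437, 107), (438, 108), (439, 107), (440, 106), (441, 106), (442, 126), (443, 152), (444, 130), (445, 105), (446, 101), (447, 101), (448, 102), (449, 102)]
[(235, 72), (236, 75), (237, 86), (238, 99), (239, 101), (240, 101), (241, 102), (242, 111), (243, 119), (244, 121), (245, 124), (246, 124), (247, 121), (248, 123), (249, 123), (250, 122), (251, 124), (252, 123), (253, 122), (254, 124), (255, 123), (256, 124), (257, 123), (258, 123), (259, 124), (260, 124), (261, 124), (262, 122), (263, 124), (264, 124), (265, 127), (266, 134), (267, 146), (268, 146), (269, 146), (270, 145), (271, 146), (272, 150), (273, 168), (274, 180), (275, 179), (276, 181), (277, 181), (278, 180), (279, 179), (280, 180), (281, 180), (282, 180), (283, 181), (284, 180)]
L -50.677111326563974 85.42894477065708
R 50.84863783076994 85.27661282749956
top -1.6335228939096431 98.38038923669595
dockL -63.814484887327794 111.247266902027
dockR 64.20651034954635 110.99937928361324
tcp -7.901303576689082 104.22319322707892
```

View pics/crop5.png

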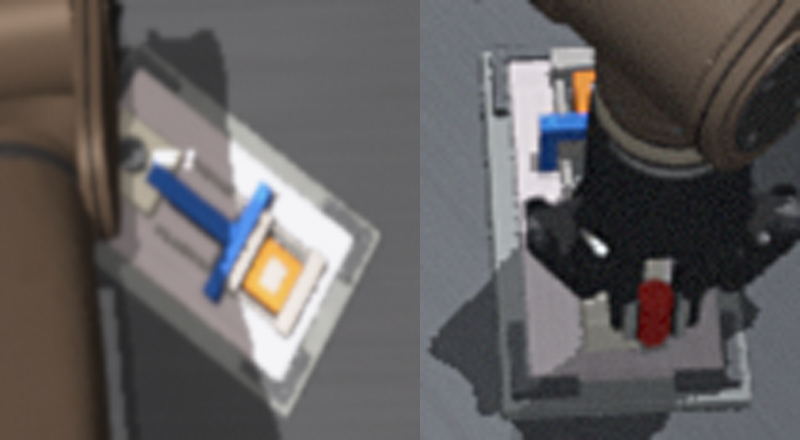

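The jaw now touches the specimen, and crank c is about 3.62. Pressing on to 3.8.

Request:
move_arm(commands=[0,0.02,0.11,0,0,0.01,0.11,0,0,0,0.11,0,0,0,0,0,0,0,0,0,0,0,0,0])

```text
time: 12.0
eef_pos: [0.6175, 0.1575, 0.0956]
tcp_rot: [0.208, 0.678, -0.209, 0.674]
contact_force: [-1.6, 1.1, 8.4]
opening: 0.198
```

```bash
python3 - <<'E'
from h import *
crank()
im=ctrl.read_camera("wrist"); cv2.imwrite("pics/wrist6.png",im[:,:,::-1])
C=cam("wrist"); r=im[290].astype(int).mean(1)
print([(i,int(r[i])) for i in range(180,260)]);print([(i,int(r[i])) for i in range(385,430)])
E
```

```text
t 12.0 local -0.5 105.12 r 44.62 c 3.789 F local -1.98 -0.02 8.41 open mm 16.912610518277383 z 0.09562587518370201
[(180, 166), (181, 164), (182, 161), (183, 160), (184, 157), (185, 155), (186, 154), (187, 156), (188, 159), (189, 157), (190, 158), (191, 159), (192, 160), (193, 162), (194, 162), (195, 163), (196, 163), (197, 162), (198, 160), (199, 162), (200, 165), (201, 167), (202, 163), (203, 163), (204, 162), (205, 160), (206, 160), (207, 161), (208, 189), (209, 237), (210, 238), (211, 186), (212, 162), (213, 166), (214, 168), (215, 168), (216, 168), (217, 169), (218, 171), (219, 170), (220, 171), (221, 169), (222, 173), (223, 168), (224, 142), (225, 96), (226, 65), (227, 146), (228, 255), (229, 255), (230, 255), (231, 255), (232, 255), (233, 255), (234, 255), (235, 255), (236, 255), (237, 255), (238, 255), (239, 222), (240, 184), (241, 185), (242, 186), (243, 187), (244, 187), (245, 185), (246, 185), (247, 181), (248, 179), (249, 176), (250, 179), (251, 179), (252, 182), (253, 184), (254, 184), (255, 182), (256, 180), (257, 181), (258, 182), (259, 182)]
[(385, 237), (386, 237), (387, 236), (388, 235), (389, 236), (390, 237), (391, 236), (392, 236), (393, 235), (394, 237), (395, 236), (396, 235), (397, 234), (398, 234), (399, 234), (400, 235), (401, 235), (402, 235), (403, 235), (404, 235), (405, 236), (406, 237), (407, 238), (408, 238), (409, 239), (410, 227), (411, 95), (412, 58), (413, 62), (414, 66), (415, 84), (416, 101), (417, 108), (418, 110), (419, 107), (420, 106), (421, 105), (422, 106), (423, 105), (424, 104), (425, 105), (426, 107), (427, 104), (428, 111), (429, 132)]
```

View pics/wrist6.png

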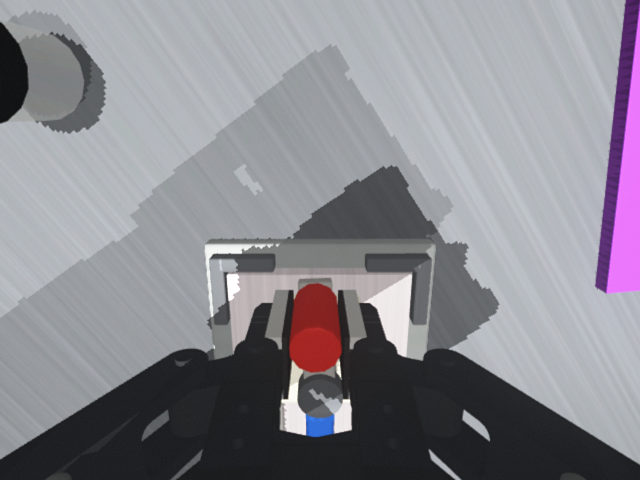

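c is about 3.79, within 3.7–3.9: the plate centre is at 319 px and the knob at 316. I'll release and rise.

Request:
move_arm(commands=[0,0,0,0,0,0,0,0,0,0,0,0,0,0,0,0,-0.6,0,0,0,-1,0,0,0,-1,0,0,0,-1,0,0,0,-1,-0.5,0,0,-1,-1,0,0,0,-1,0,0,0,0,0,0], jaw=45)

```text
time: 13.55
eef_pos: [0.5842, 0.1043, 0.2371]
tcp_rot: [0.209, 0.675, -0.209, 0.676]
contact_force: [0.2, -0.3, 0.8]
opening: 0.529
```

```bash
python3 - <<'E'
from h import *
crank()
im=ctrl.read_camera("wrist"); cv2.imwrite("pics/wrist7.png",im[:,:,::-1])
np.save("pics/c7.npy",cam("wrist")[1])
E
```

```text
t 13.55 local 1.73 42.32 r 18.26 c 0.564 F local 0.34 -0.13 0.75 open mm 45.15771894837155 z 0.23707503090459028
```

View pics/wrist7.png

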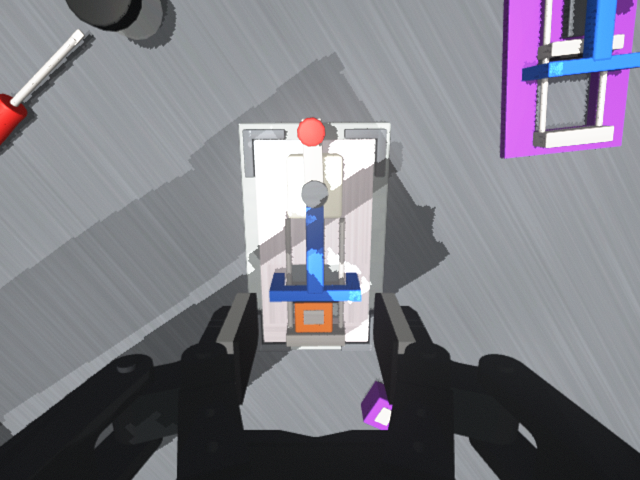

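```bash
python3 - <<'E'
from h import *
C=cam("wrist"); im=cv2.imread("pics/wrist7.png")
cv2.imwrite("pics/w7crop.png",cv2.resize(im[110:360,230:400],(408,600),interpolation=cv2.INTER_CUBIC))
for n,px,z in (("knob",(311.5,131),.1105),("cap",(314,194),.085),("barTop y260",(314.8,260),.063),("bar y220",(314.8,220),.063),("TL",(254,139.5),.022),("TR",(376,139.5),.022),("BL",(262,343),.022),("BR",(369,343),.022),("Tl",(270,295),.063),("Tr",(361,295),.063),("amber",(313.5,317.5),.04)):
    p=onz(C,px,z); d=(p[:2]-K)*1000; print(n,p.round(4),(d@ex).round(1),(d@ey).round(1))
E
```

```text
knob [0.6177 0.1601 0.1105] -1.8 107.3
cap [0.594  0.1227 0.085 ] -0.5 63.1
barTop y260 [0.5617 0.0746 0.063 ] -0.2 5.1
bar y220 [0.5804 0.102  0.063 ] -0.0 38.3
TL [0.5717 0.179  0.022 ] -50.5 97.2
TR [0.6557 0.1215 0.022 ] 51.3 96.7
BL [0.4622 0.0201 0.022 ] -52.1 -95.8
BR [ 0.5481 -0.0388  0.022 ] 52.1 -96.3
Tl [0.5138 0.0701 0.063 ] -37.3 -25.4
Tr [0.5758 0.0276 0.063 ] 37.8 -25.8
amber [0.5247 0.0225 0.04  ] -1.7 -58.7
```

View pics/w7crop.png

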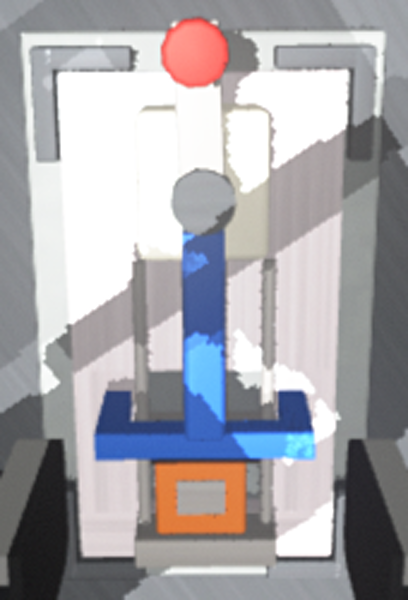

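Knob at (311,131) and shaft cap at (314,194) put c at about 3.77. The specimen is held between the jaws, and the bar is centred at column 315. Next, the handle.

Request:
move_arm(commands=[0,-0.8,-0.07,0,0,-0.75,0,0,1,0,0,0,1,0,0,0,1,0,0,0,1,0,0,0,1,0,0,0,0.4,0,0,0,0,0,0,0,0,0,0,0], jaw=45)

```text
time: 14.85
eef_pos: [0.5618, 0.0739, 0.1016]
tcp_rot: [0.209, 0.675, -0.208, 0.676]
contact_force: [0.8, 0.5, 0.1]
opening: 0.525
```

```bash
python3 - <<'E'
from h import *
plan([0.5609,0.0731,0.052],e); crank()
im=ctrl.read_camera("wrist"); cv2.imwrite("pics/wrist8.png",im[:,:,::-1])
C=cam("wrist");t=ctrl.get_state()["eef_pos"]; print(proj(C,[t[0],t[1],.063]))
E
```

```text
tool axes (cols) [[0.002, 0.563, 0.826], [-0.0, 0.826, -0.563], [-1.0, 0.001, 0.002]]
shift units in present tool axes [ 1.98 -0.05 -0.02] turn units -0.03 alt [np.float64(-0.03), np.float64(35.97), np.float64(35.97)] q6 0.55
t 14.85 local 0.26 4.65 r 55.85 c 0.654 F local 0.38 0.81 0.13 open mm 44.87164938818184 z 0.10157916709445335
[318.31403958 284.87373921]
```

View pics/wrist8.png

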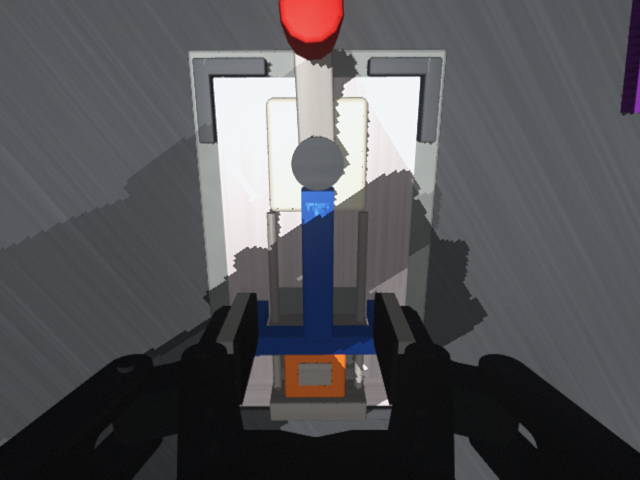

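The bar, at columns 303–333, is centred between the pads. Descending and gripping.

Request:
move_arm(commands=[0.6,-0.05,0,0,0.6,0,0,0,0.5,0,0,0,0.25,0,0,0,0,0,0,0])

```text
time: 15.52
eef_pos: [0.5598, 0.0731, 0.0507]
tcp_rot: [0.208, 0.676, -0.208, 0.675]
contact_force: [-0.3, -0.8, 0.7]
opening: 0.527
```

Request:
move_arm(commands=[0,0,0,0,0,0,0,0,0,0,0,0,0,0,0,0,0,0,0,0,0,0,0,0,0,0,0,0], jaw=5, force=80)

```text
time: 16.4
eef_pos: [0.5613, 0.0729, 0.0526]
tcp_rot: [0.208, 0.675, -0.208, 0.677]
contact_force: [0.9, -1.6, 5.6]
opening: 0.147
```

```bash
python3 - <<'E'
from h import *
plan([0.5609,0.0731,0.052],e); crank()
im=ctrl.read_camera("wrist"); cv2.imwrite("pics/wrist9.png",im[:,:,::-1])
E
```

```text
tool axes (cols) [[0.002, 0.563, 0.826], [-0.0, 0.826, -0.563], [-1.0, 0.001, 0.002]]
shift units in present tool axes [ 0.02 -0.   -0.02] turn units -0.03 alt [np.float64(-0.03), np.float64(35.97), np.float64(35.97)] q6 0.55
t 16.4 local 0.4 3.5 r 57.0 c 0.651 F local 1.64 -0.79 5.56 open mm 12.574705302018026 z 0.05257931218437968
```

View pics/wrist9.png

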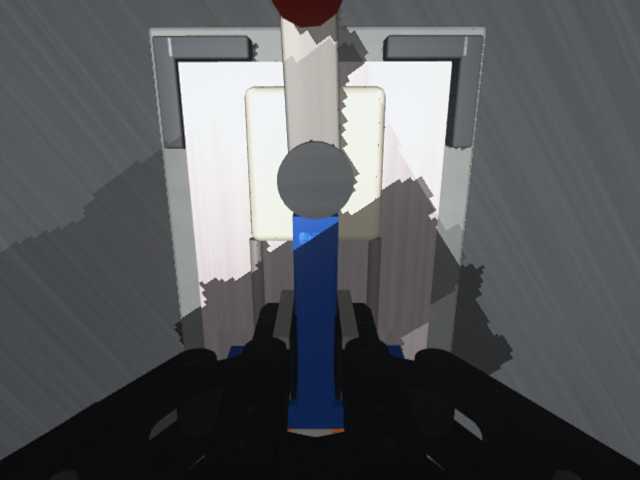

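The handle is gripped; opening reads 12.6 mm on the 14 mm bar. Starting with a small lift.

Request:
move_arm(commands=[-0.1,0,0,0,-0.1,0,0,0,-0.2,0,0,0,-0.2,0,0,0,-0.2,0,0,0,-0.2,0,0,0,0,0,0,0,0,0,0,0])

```text
time: 17.45
eef_pos: [0.5599, 0.0732, 0.0763]
tcp_rot: [0.208, 0.676, -0.208, 0.675]
contact_force: [0.9, -0.3, -6.7]
opening: 0.148
```

```bash
python3 - <<'E'
from h import *
crank(); print(ctrl.get_state()["wrist_torque"])
for n in("wrist","scene","top"):
    im=ctrl.read_camera(n); cv2.imwrite(f"pics/{n}10.png",im[:,:,::-1])
t=cv2.imread("pics/top10.png")[185:310,225:350]; s=cv2.imread("pics/scene10.png")[205:335,290:400]
cv2.imwrite("pics/crop10.png",np.hstack([cv2.resize(t,(400,400)),cv2.resize(s,(338,400))]))
E
```

```text
t 17.45 local -0.89 2.99 r 57.52 c 0.674 F local 0.9 0.21 -6.66 open mm 12.619602454663717 z 0.07634064635972841
[ 0.027799    0.00119049 -0.03466079]
```

View pics/crop10.png

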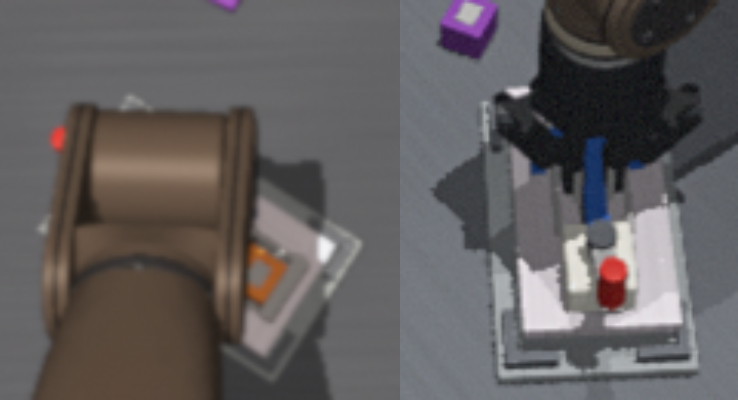

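View pics/wrist10.png

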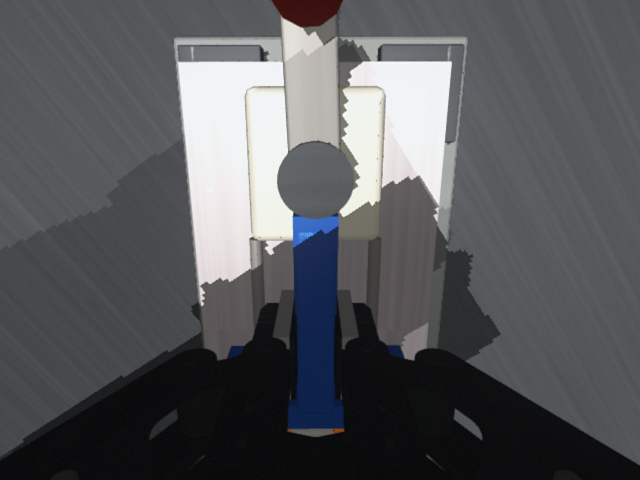

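The carrier hangs level: in the wrist view it hasn't changed relative to the fingers. The load of about 6.7 N fits carrier plus specimen. Continuing to about 15 cm.

Request:
move_arm(commands=[-0.3,0,0,0,-0.4,0,0,0,-0.4,0,0,0,-0.4,0,0,0,-0.4,0,0,0,-0.4,0,0,0,-0.4,0,0,0,-0.4,0,0,0,-0.4,0,0,0,-0.4,0,0,0,-0.3,0,0,0,-0.2,0,0,0,-0.1,0,0,0,0,0,0,0,0,0,0,0,0,0,0,0,0,0,0,0])

```text
time: 19.73
eef_pos: [0.5603, 0.0731, 0.1888]
tcp_rot: [0.208, 0.676, -0.208, 0.676]
contact_force: [0.7, -1.0, -7.6]
opening: 0.15
```

Request:
move_arm(commands=[0,0,0,0,0,0,0,0,0,0,0,0,0,0,0,0,0,0,0,0,0,0,0,0,0,0,0,0,0,0,0,0,0,0,0,0,0,0,0,0])

```text
time: 20.98
eef_pos: [0.5603, 0.073, 0.1891]
tcp_rot: [0.208, 0.676, -0.208, 0.676]
contact_force: [-1.0, 0.1, -6.7]
opening: 0.147
```

```bash
python3 - <<'E'
from h import *
crank(); s=ctrl.get_state(); print(abs(s["dq"]).max(), R.from_quat(s["tcp_rot"]).as_matrix()[:,0])
for n in("wrist","scene","top"):
    im=ctrl.read_camera(n); cv2.imwrite(f"pics/{n}11.png",im[:,:,::-1])
t=cv2.imread("pics/top11.png")[185:310,225:350]; s=cv2.imread("pics/scene11.png")[125:335,270:420]
cv2.imwrite("pics/crop11.png",np.hstack([cv2.resize(t,(400,500)),cv2.resize(s,(357,500))]))
E
```

```text
t 20.98 local -0.49 3.11 r 57.39 c 0.667 F local -0.89 -0.49 -6.72 open mm 12.523828282688658 z 0.1890965001277371
0.001493394696101673 [ 3.73540909e-05 -3.93952029e-05 -9.99999999e-01]
```

View pics/crop11.png

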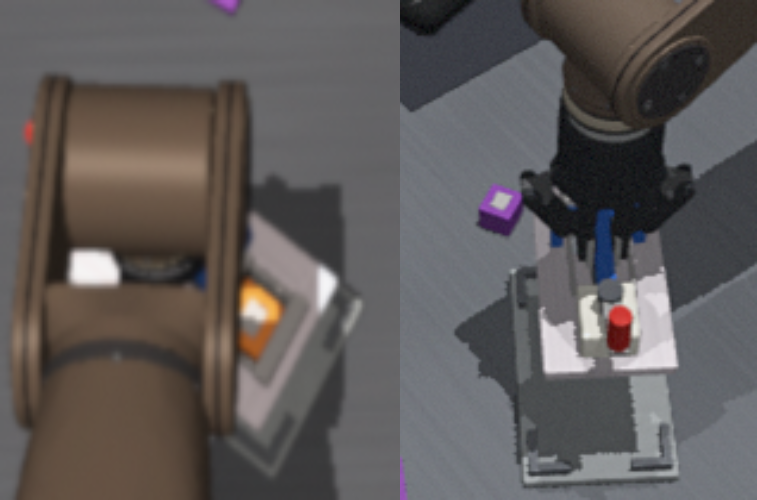

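View pics/wrist11.png

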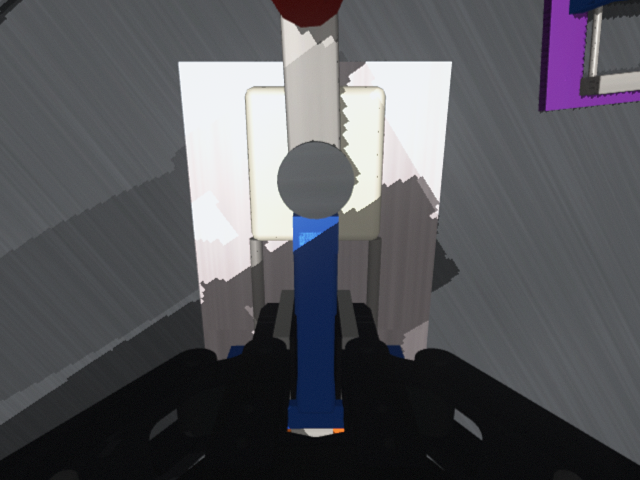

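The carrier hangs level and still, with the amber specimen in its jaws and the empty dock below. Handing in.

```bash
python3 - <<'E'
from plant import ctrl
print(ctrl.sign_off(), ctrl.get_state()["time"])
E
```

```text
the job is handed in; nothing more can be done
the job is handed in; nothing more can be done
```

I clamped the amber specimen, lifted the carrier straight out of the dock, and handed the job in at about 21 s of the 58 s allowed. No verdict is reported.

**Crank:** I gripped the red knob and led it clockwise around its circle from a crank angle of about 0.80 to 3.79 rad. A wrist picture after release put it at about 3.77, inside the firm range of 3.7 to 3.9. I didn't measure the clamping force. From the spring figure in the task it should be about 8 N.

**Lift:** I gripped the blue handle with 80 N and raised it about 137 mm.

**Last checks:**
- **Height:** the underside is about 14.9 cm above the table, worked out from the tool height.
- **Level and still:** the tool is vertical, joint speeds are about 0.0015 rad/s, and the carrier has not shifted in the fingers since the grip.
- **Load:** about 6.7 N, against roughly 7.0 N expected for carrier plus specimen.
- **Specimen and dock:** the last pictures show the amber specimen in the jaws and the empty dock below.

I didn't measure the screwdriver, canister, slide box and mouse again at the end, but the arm never touched them.

Position estimates from different views disagreed by 2 to 5 mm. This made no difference to the grips.

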